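# Wind down the curd press with its removable crank and put the crank away

### The arm

A 7-joint arm with a two-finger parallel gripper is mounted at the origin on the work surface. World frame = base frame: x ahead of the robot, y to its left, z up, the work surface at z = 0. Lengths are in m, angles in rad, forces in N, time in s.
With the tool pointing down it reaches from about 0.35 to 0.9 m from the base axis. Payload 8.1 kg.
Tool frame: the origin (TCP) lies between the finger pads; the fingertips stand ahead of it and the grasp point (between the pads) is the TCP (arm.nose_length is the z of the fingertips in the tool frame, in m); z points along the fingers, y is the line along which they close (so a half turn about z gives the same grasp; the last joint's range is limited). The gripper opens to 92 mm and grips with 3 to 60 N. Pads are 19 mm wide; open, the fingers measure 130 mm over their backs; the gripper's body (75 mm by 190 mm) begins 47 mm behind the grasp point.
Start: joints at [1.003, 0.434, 0.025, 1.573, -0.012, 1.134, -0.075], TCP at [0.28, -0.559, 0.246] pointing down, gripper open.
Joint ranges: [-2.62, 2.62], [-0.44, 2.09], [-1.27, 1.32], [0.08, 2.57], [-1.32, 4.46], [0.12, 2], [-2.74, 2.74]. Speed limits (rad/s): [2.22, 2.22, 3.01, 3.01, 3.14, 3.14, 3.14].

### API

Orientations are given as a rotation vector (axis times angle).
In Python, from cell import sensors, optics, arm gives the robot as it stands.
- The arm moves only by the tool arm_command, never from a script. Its argument "deltas" is one flat list of numbers, 7 for each row, row after row: the turn, a rotation vector about the world's x, y, z as a fraction of full scale, then the shift along the world's x, y, z as a fraction of full scale, then the finger opening in mm, from 0 to 91.8. In form: [wx, wy, wz, dx, dy, dz, fingers, wx, wy, wz, dx, dy, dz, fingers, ...]. A call has 1 to 20 rows; each row is the pose to reach, as a shift and turn from the pose commanded when the call began; what a row does not reach only later rows make up. Full scale, the value 1, is 1 m for a shift and 90 degrees for a turn. A row lasts 1/10 s, in which the tool goes at most 50 mm and 8.59 degrees, less where a joint would pass 70% of its speed; a pose out of reach is approached as far as the arm can. A call with a number of a shift or a turn outside -1 to 1 is refused whole. A call with a gripper value outside its range is refused whole. The fingers move at their own pace and stop on an object; "force" is the grip in N (left out, the last holds). Time passes only in rows, so rows that repeat a pose let the fingers close. It gives the time, the measured TCP pose, the force, the opening and the grip force at its end, in the units of the state.
- sensors.observe(): the state, without advancing time (a new reading comes with each control period).
- optics.get_image(name): name is "scene" or "top" or "wrist"; returns the picture (400x640x3 uint8, blue, green, red); there is no depth.
- optics.calibration(name): a dict with "camera_matrix" (3x3 intrinsics, pixels), "D" ([k1, k2, p1, p2, k3] as OpenCV has them; the pictures are not rectified), "rvec" (rotation vector, rad) and "tvec" (3), from world to camera coordinates, as OpenCV has them. Camera axes: x right, y down, z forward; pixel columns grow to the right and rows downward; lengths in m; the calibration is good to about 2 mm. A picture is of the moment at which its call begins: read the wrist's pose just before it. calibration takes no time and is no camera call; for the wrist camera it gives the pose at the moment of the call.
- arm.sign_off(): hands the job in; it is judged then, once.
The state is a dict: "clock": time; "joints": joint angles; "dq": joint speeds; "joint_efforts": joint torques, N m; "position": TCP position; "ee_rot": TCP orientation; "force": force on the tool from outside, world axes, zero at the start; "ft_torque": the same for the moment, N m; "width": opening from 0.0 (shut) to 1.0 (fully open); "gripper_force": force on a finger pad.
Only numpy, scipy, OpenCV 4.12 (cv2) and the standard library are available. Lean on these libraries where they do the work, as an engineer would, in place of code of your own. Each camera call takes 0.05 s, during which the arm holds its last target. There are 200 camera calls.

### The job

Fit the blue-handled crank fully down onto the square shaft on top of the curd press and wind it clockwise (seen from above) until the pressing plate stops hard on the mould. Then lift the crank off and stand it on its hub, handle up, wholly inside the tray of the same colour as its handle, leaving the plate down, and let go. Leave the other things on the cupboard top where they are.

Things in the scene. Friction and masses are not known exactly. Their poses are not given: they have to be found in the camera images.
- crank_hub (a point): Centre of the loose crank's steel hub, half-way up: a square block 34 x 34 x 36 mm tall. Own x points from the hub along the flat arm (16 mm wide, 8 mm thick, top flush with the hub's top) to the blue handle; z is up. The two hub faces along own y are free to grip over their full height. It starts standing on its hub, handle up.
- crank_foot (a point): Centre of the hub's underside, the mouth of the crank's square socket, which is 16 mm wide and 27 mm deep, its flats parallel to the hub's faces. 18 mm below crank_hub; axes as crank_hub.
- crank_knob (a point): Centre, half-way up, of the crank's blue upright handle: a cylinder 20 mm across and 45 mm tall that spins freely on its pin, 70 mm from the hub's axis along own x. It begins 1 mm above the top of arm and hub, so this point is 41 mm above crank_hub. Axes as crank_hub.
- seat (a point): On the axis of the press's upright shaft, top of the round brass collar (30 mm across, 4 mm above the green bridge) where the hub's underside rests when fully fitted; 138 mm above the cupboard top, fixed, z up. The shaft turns against a steady friction of 0.12 N m; which way its flats face differs each time and is not measured.
- shaft_tip (a point): Top of the shaft, 24.5 mm above seat. From seat up: square 14 mm wide to 14 mm, bevel narrowing to 11 mm at 16 mm, then a round nose 11 mm across. A hub out of line with the flats goes over the nose but rests on the bevel, 14 to 16 mm too high; held there lightly and turned it drops when in line (every quarter turn, about 7 degrees of play).
- platen (a joint): How far the press's steel pressing plate (82 mm disc below the bridge) has been wound down, in m: 0 fully up, 0.026 hard down on the white mould, where the shaft meets its stop. Turning the shaft clockwise seen from above lowers it, 4 mm per radian; it starts between 0.006 and 0.016 and stays where it is left.
- press: The curd press, fixed: aluminium base 120 x 170 x 18 mm, white round mould 92 mm across and 80 mm tall on it, two steel columns 75 mm either side along own y, and a green bridge 30 mm (x) by 170 mm (y) whose top is 134 mm up (column nuts to 140 mm). Origin: centre of its underside.
- blue_tray: Shallow open blue tray, fixed, outside 170 mm (own x) by 116 mm (own y) by 22 mm high, walls and floor 5 mm thick. Origin: centre of its underside.
- yellow_tray: The same tray in yellow, fixed; the fish bottle opener lies in it. Origin: centre of its underside.
- tea_canister: Copper-coloured tea canister with a steel snap-latch lid, 87 mm across, 128 mm tall; loose. Origin: centre of its underside.
- spoon_holder: Stainless teaspoon holder with three spoons, 66 mm across, 95 mm tall, the spoons to about 165 mm; loose. Origin: centre of its underside.
- saucer: Glass saucer, 140 mm across, 16 mm high; loose. Origin: centre of its underside.
- cup: Pink melamine cup, 80 mm across, 85 mm tall, handle along own y; loose. Origin: centre of its underside.
- fish_opener: Yellow plastic bottle opener shaped like a fish, 80 x 40 x 10 mm, loose in the yellow tray. Origin: in the underside, near the head.
- soap_bottle: Green soap bottle, 60 mm across, 170 mm tall; loose. Origin: centre of its underside.
- crank: The whole loose crank, about 0.3 kg, mass centre about 8 mm from the hub's axis towards the handle; origin at the centre of its hub's underside, axes as crank_hub.
Things that resemble listed ones, but are neither listed nor needed, are in the scene too. What is shaped like the crank but green or turquoise is not meant.

How it is judged:
On the way, in this order (a step that is already met when the one before it is completed fails the run):
1. the crank is fully down on the square shaft, hub on the collar (horizontal distance between crank_foot and seat below 0.003 m and z of crank_foot in the frame of seat below 0.003 m and angle between crank_foot's own z axis and vertical below 0.1 rad), for 0.2 s.
2. with the crank on the shaft, the pressing plate has been wound hard down (all of step 1 and value of joint platen above 0.0245 m), for 0.2 s.
At the end, for the whole second after the job is handed in: The plate is still wound down (within 1.5 mm of the stop); the crank stands at rest on its hub, handle up (within 0.15 rad), hub and handle wholly inside the blue tray, hub on its floor (within 4 mm) (value of joint platen above 0.0245 m and x of crank_hub in the frame of blue_tray between -0.066 and 0.066 m and y of crank_hub in the frame of blue_tray between -0.04 and 0.04 m and x of crank_knob in the frame of blue_tray between -0.076 and 0.076 m and y of crank_knob in the frame of blue_tray between -0.047 and 0.047 m and z of crank_hub in the frame of blue_tray below 0.027 m and angle between crank_hub's own z axis and vertical below 0.15 rad and linear speed of crank below 0.02 m/s); the robot touches nothing.
It fails at once if the canister, teaspoon holder, saucer, cup, fish opener or soap bottle is pushed more than 30 mm from its place (distance of any of tea_canister, spoon_holder, saucer, cup, fish_opener, soap_bottle from where it was at the start of the episode above 0.03 m).
It also fails if it takes over 72 s, if anything falls off the work surface, if the arm or the gripper's body presses on something with over 40 N, if the wrist force passes 120 N, or if a joint passes its speed limit or range.

## Working session

There is one attempt and no reset: what is moved stays moved. The work goes in short steps, Python scripts to look and compute and a tool call to move; the robot and the scene stay as the last step left them, time stands still between calls to the robot, and variables do not carry over. Pictures are saved under pics/ and viewed, at most 10 in all, crops included, and the job is handed in when it is done.

Besides the shell and the picture viewer there is one more tool, called as a command line: name --argument value ..., lists and objects as JSON in quotes. arm_command: Moves the arm, as the interface text tells. Its arguments: {"type":"object","properties":{"deltas":{"type":"array","items":{"type":"number"}},"force":{"type":"number"}},"required":["deltas"]}

```bash
ls; mkdir -p pics; cat > h.py <<'E'
import numpy as np, cv2
from cell import sensors, optics, arm
def cal(n):
    c=optics.calibration(n); return np.array(c["camera_matrix"],float),np.array(c["D"],float),np.array(c["rvec"],float),np.array(c["tvec"],float)
def ray(c,uv):
    K,D,r,t=c; p=cv2.undistortPoints(np.array([[uv]],float),K,D)[0,0]
    R=cv2.Rodrigues(r)[0]; return -R.T@t.ravel(), R.T@np.array([p[0],p[1],1])
def onz(c,uv,z):
    o,d=ray(c,uv); return o+d*(z-o[2])/d[2]
def proj(c,P):
    K,D,r,t=c; return cv2.projectPoints(np.array(P,float).reshape(-1,1,3),r,t,K,D)[0].reshape(-1,2)
E
python3 - <<'E'
from h import *
print(sensors.observe(), arm.nose_length)
for n in("scene","top","wrist"):
    cv2.imwrite(f"pics/{n}0.png",optics.get_image(n)); o,d=ray(cal(n),(320,200)); print(n,o.round(3),d.round(3))
E
```

```text
pics
{'clock': 0.0, 'joints': array([ 1.0034117 ,  0.43523849,  0.02496739,  1.57413672, -0.01163511,
        1.13398631, -0.07509186]), 'dq': array([ 0.00065281, -0.00018933,  0.00093941, -0.00101597,  0.00055242,
        0.00079074, -0.00098157]), 'joint_efforts': array([ 3.43617212e-04, -6.67854095e+01,  9.84562151e-01, -3.14461398e+01,
       -6.07211539e-02,  4.26500116e-02,  1.62053266e-04]), 'position': array([ 0.27988165, -0.55826951,  0.24491992]), 'ee_rot': array([-3.05565843e+00, -7.23061338e-01,  7.58651361e-04]), 'force': array([-0.00929194, -0.27550227, -0.3356649 ]), 'ft_torque': array([-0.02163079,  0.00609085,  0.04434963]), 'gripper_force': 0.0, 'width': 0.9977713141671053} 0.019
scene [1.435 0.778 1.101] [-0.603 -0.49  -0.63 ]
top [0.376 0.046 1.519] [ 0.142  0.001 -0.99 ]
wrist [ 0.339 -0.529  0.385] [-0.218 -0.11  -0.97 ]
```

View pics/top0.png

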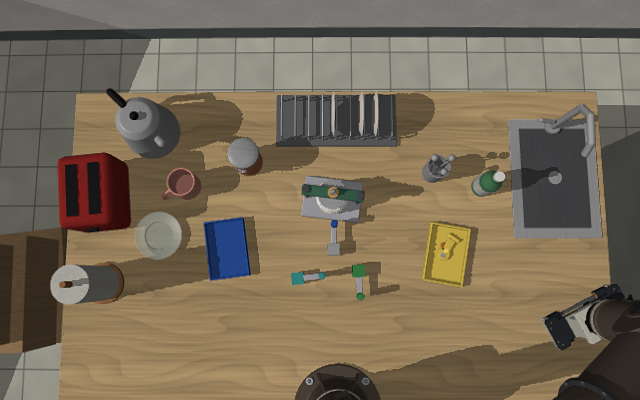

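View pics/scene0.png

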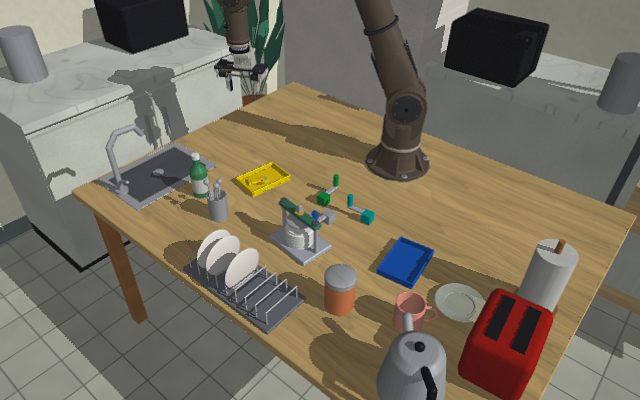

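The top view shows the blue crank with its hub near (334,251) and knob near (335,223). The press bridge is around (333,191), the blue tray around (229,248), and the decoy cranks at (308,278) and (359,280).

```bash
python3 - <<'E'
from h import *
im=cv2.imread("pics/top0.png"); c=cal("top"); hsv=cv2.cvtColor(im,cv2.COLOR_BGR2HSV)
def blobs(lo,hi,box,amin,z):
    m=cv2.inRange(hsv,lo,hi); k=np.zeros_like(m); x0,y0,x1,y1=box; k[y0:y1,x0:x1]=m[y0:y1,x0:x1]
    for q in cv2.findContours(k,0,2)[0]:
        if cv2.contourArea(q)<amin: continue
        r=cv2.minAreaRect(q); b=cv2.boxPoints(r); P=np.array([onz(c,p,z)[:2] for p in b])
        print(r, P.mean(0).round(4), [np.linalg.norm(P[i]-P[i-1]).round(3) for i in(1,2)], 'ang1',np.degrees(np.arctan2(*(P[1]-P[0])[::-1])).round(1),'ang2',np.degrees(np.arctan2(*(P[2]-P[1])[::-1])).round(1))
print('knob');blobs((105,120,60),(125,255,255),(320,210,350,240),10,.07)
print('tray');blobs((105,100,30),(125,255,255),(195,210,260,285),500,.022)
print('bridge');blobs((60,80,20),(95,255,255),(295,170,370,210),100,.134)
print('steel');blobs((0,0,100),(180,50,255),(322,240,348,262),40,.036)
x=cv2.resize(im[170:300,190:390],None,fx=4,fy=4,interpolation=2); cv2.imwrite("pics/topz.png",x)
print(onz(c,(334,251),.036),onz(c,(335,223),.07))
E
```

```text
knob
((334.0, 223.0), (6.0, 6.0), 90.0) [0.5179 0.008 ] [np.float64(0.017), np.float64(0.017)] ang1 -90.1 ang2 179.6
tray
((226.23080444335938, 248.34616088867188), (58.29632568359375, 41.05549621582031), 82.87498474121094) [0.4503 0.3181] [np.float64(0.119), np.float64(0.168)] ang1 -82.9 ang2 -171.9
bridge
((349.67242431640625, 194.56898498535156), (26.16692543029785, 10.493793487548828), 7.765166282653809) [ 0.5886 -0.033 ] [np.float64(0.029), np.float64(0.071)] ang1 -8.0 ang2 -98.0
((315.84161376953125, 190.58416748046875), (27.463027954101562, 10.348386764526367), 5.710593223571777) [0.5997 0.0582] [np.float64(0.028), np.float64(0.074)] ang1 -5.5 ang2 -95.9
steel
((333.0, 247.5), (15.0, 12.0), 90.0) [0.4512 0.0103] [np.float64(0.034), np.float64(0.043)] ang1 -90.1 ang2 179.6
[0.44117587 0.00754729 0.036     ] [0.51791491 0.00519205 0.07      ]
```

View pics/topz.png

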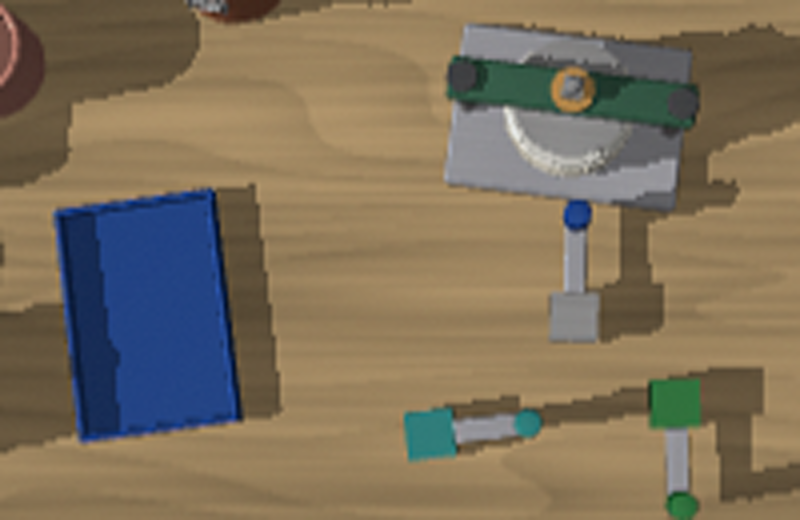

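arm_command --deltas '[0,0,0.95,0.2,0.38,0.044,60,0,0,0.95,0.2,0.38,0.044,60,0,0,0.95,0.2,0.38,0.044,60,0,0,0.95,0.2,0.38,0.044,60,0,0,0.95,0.2,0.38,0.044,60,0,0,0.95,0.2,0.38,0.044,60,0,0,0.95,0.2,0.38,0.044,60,0,0,0.95,0.2,0.38,0.044,60,0,0,0.95,0.2,0.38,0.044,60,0,0,0.95,0.2,0.38,0.044,60,0,0,0.95,0.2,0.38,0.044,60]'

```text
clock: 1.25
position: [0.4804, -0.1778, 0.2896]
ee_rot: [-1.748, -2.61, -0.0]
force: [-0.2, -1.6, 1.3]
width: 0.651
gripper_force: 0.0
```

```bash
python3 - <<'E'
from h import *
s=sensors.observe(); print(s['clock'],s['joints'].round(3),s['position'],s['ee_rot'])
c=cal("top"); print('seat',onz(c,(333,192.5),.138),'hub',onz(c,(333.5,249.2),.036),'knob',onz(c,(334.25,223.5),.082))
E
```

```text
1.25 [ 0.609  0.254 -0.444  1.75   0.117  1.165  0.522] [ 0.48035748 -0.17779629  0.28961023] [-1.74782408e+00 -2.61015833e+00 -2.94309948e-05]
seat [0.59369253 0.01198858 0.138     ] hub [0.44629306 0.00894381 0.036     ] knob [0.51534855 0.00761817 0.082     ]
```

arm_command --deltas '[0,0,0.757,0.114,0.19,0,60,0,0,0.757,0.114,0.19,0,60,0,0,0.757,0.114,0.19,0,60,0,0,0.757,0.114,0.19,0,60,0,0,0.757,0.114,0.19,0,60,0,0,0.757,0.114,0.19,0,60,0,0,0.757,0.114,0.19,0,60,0,0,0.757,0.114,0.19,0,60,0,0,0.757,0.114,0.19,0,60,0,0,0.757,0.114,0.19,0,60]'

```text
clock: 2.25
position: [0.594, 0.0102, 0.2893]
ee_rot: [-0.006, -3.141, 0.0]
force: [0.1, 0.5, -0.5]
width: 0.657
gripper_force: 0.0
```

```bash
python3 - <<'E'
from h import *
s=sensors.observe(); print(s['clock'],s['joints'].round(3),s['position'],s['ee_rot'])
c=cal("wrist"); im=optics.get_image("wrist"); cv2.imwrite("pics/w1.png",im); np.save("w1.npy",np.array([*c[2].ravel(),*c[3].ravel()]))
p=proj(c,[[.594,.012,.138],[.594,.012,.1625],[.446,.009,.036]]); print(p)
u,v=p[0].astype(int); z=cv2.resize(im[max(v-75,0):v+75,max(u-100,0):u+100],None,fx=4,fy=4,interpolation=2); cv2.imwrite("pics/w1z.png",z); print(u-100,v-75)
E
```

```text
2.25 [ 0.394  0.453 -0.735  1.542  0.312  1.268  1.183] [0.59401351 0.01021769 0.28933359] [-5.73387835e-03 -3.14085861e+00  3.16360414e-04]
[[321.21617404 191.57686128]
 [321.3707165  197.81855089]
 [317.77491129  45.84569694]]
221 116
```

View pics/w1z.png

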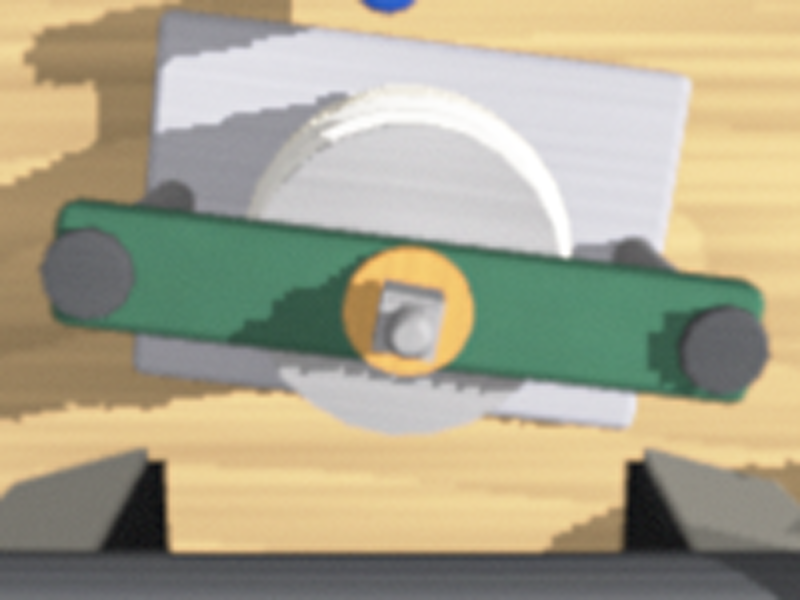

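The wrist crop shows the brass collar centred at zoom (409,312), which is pixel (323.2,194). The square's corners at zoom are about (388,283), (444,291) and (374,345), so it is turned about 10° clockwise.

```bash
cat >> h.py <<'E'
def seat_meas(im,c):
    hsv=cv2.cvtColor(im,cv2.COLOR_BGR2HSV); m=cv2.inRange(hsv,(10,110,120),(25,255,255))
    m[:,:260]=0;m[:,385:]=0;m[:150]=0;m[240:]=0
    q=max(cv2.findContours(m,0,1)[0],key=cv2.contourArea); e=cv2.fitEllipse(cv2.convexHull(q)); return e,onz(c,e[0],.138)
E
python3 - <<'E'
from h import *
im=cv2.imread("pics/w1.png"); a=np.load("w1.npy"); K,D,_,_=cal("wrist"); c=(K,D,a[:3],a[3:])
print(seat_meas(im,c), onz(c,(323.25,194),.138))
C=[onz(c,(221+x/4,116+y/4),.152) for x,y in((388,283),(444,291),(374,345))]
for i in(1,2): d=C[i]-C[0]; print(np.degrees(np.arctan2(d[1],d[0])),np.linalg.norm(d))
g=cv2.inRange(cv2.cvtColor(im,cv2.COLOR_BGR2HSV),(60,80,40),(95,255,255))
P=np.array([onz(c,(221+x/4,116+y/4),.134) for x,y in((75,200),(750,285))]); d=P[1]-P[0]; print('bridge',np.degrees(np.arctan2(d[1],d[0])))
E
```

```text
(((322.51171875, 193.1588592529297), (31.73630714416504, 32.15180206298828), 133.0120391845703), array([0.59551426, 0.01320337, 0.138     ])) [0.59632106 0.0138905  0.138     ]
81.49374107471732 0.012503636150244142
-12.750203246971862 0.014473661657748996
bridge 82.52653941518183
```

arm_command --deltas '[0,0,0,-0.148,-0.001,-0.09,60,0,0,0,-0.148,-0.001,-0.09,60,0,0,0,-0.148,-0.001,-0.09,60,0,0,0,-0.148,-0.001,-0.09,60,0,0,0,-0.148,-0.001,-0.09,60,0,0,0,-0.148,-0.001,-0.09,60,0,0,0,-0.148,-0.001,-0.09,60]'

```text
clock: 3.0
position: [0.4477, 0.0104, 0.2005]
ee_rot: [-0.004, 3.14, 0.001]
force: [-0.2, -0.9, 1.2]
width: 0.658
gripper_force: 0.0
```

```bash
python3 - <<'E'
from h import *
s=sensors.observe(); print(s['clock'],s['joints'].round(3),s['position'],s['ee_rot'])
c=cal("wrist"); im=optics.get_image("wrist"); cv2.imwrite("pics/w2.png",im); np.save("w2.npy",np.array([*c[2].ravel(),*c[3].ravel()]))
print(proj(c,[[.446,.009,.036]]))
E
```

```text
3.0 [ 0.512  0.296 -0.789  1.999  0.259  0.944  1.165] [0.44767785 0.01036808 0.20052694] [-3.68570254e-03  3.13952824e+00  7.15880951e-04]
[[317.77555855 186.44619081]]
```

View pics/w2.png

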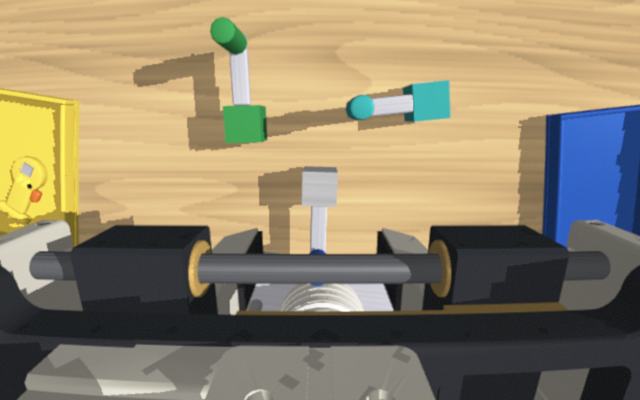

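The wrist view shows the crank hub's top face at about (303–337, 174–206), with the arm running straight down to the blue knob at (318,262).

```bash
python3 - <<'E'
from h import *
im=cv2.imread("pics/w2.png"); a=np.load("w2.npy"); K,D,_,_=cal("wrist"); c=(K,D,a[:3],a[3:])
hsv=cv2.cvtColor(im,cv2.COLOR_BGR2HSV); m=cv2.inRange(hsv,(0,0,100),(180,45,255))
k=np.zeros_like(m); k[155:245,295:345]=m[155:245,295:345]
for v in range(164,240,4):
    xs=np.where(k[v])[0]; print(v,xs.min() if len(xs) else None,xs.max() if len(xs) else None,im[v,320])
P=lambda u,v,z=.036:onz(c,(u,v),z)
k[209:]=0;q=max(cv2.findContours(k,0,2)[0],key=cv2.contourArea);print(cv2.approxPolyDP(q,3,True).reshape(-1,2).tolist())
print(P(320,190),P(318,262,.06))
E
```

```text
164 None None [143 196 228]
168 304 335 [117 114 115]
172 302 337 [174 174 175]
176 302 337 [191 190 192]
180 302 337 [196 195 195]
184 302 337 [191 190 190]
188 302 336 [193 193 193]
192 302 336 [196 195 196]
196 302 336 [194 192 194]
200 302 336 [186 184 186]
204 302 336 [193 192 193]
208 311 326 [221 212 214]
212 311 326 [220 211 214]
216 311 326 [220 212 213]
220 311 326 [220 211 212]
224 311 326 [218 210 212]
228 311 326 [219 210 210]
232 311 325 [218 209 212]
236 311 325 [218 209 211]
[[304, 167], [302, 205], [335, 206], [335, 168]]
[0.44952075 0.0111644  0.036     ] [0.51429295 0.00937614 0.06      ]
```

arm_command --deltas '[0,0,0,0,0,-0.04,60,0,0,0,0,0,-0.08,60,0,0,0,0,-0.12,60]' --force 45

```text
schema error: expected a multiple of 7 numbers
```

arm_command --deltas '[0,0,0,0,0,-0.04,60,0,0,0,0,0,-0.08,60,0,0,0,0,0,-0.12,60,0,0,0,0,0,-0.15,60,0,0,0,0,0,-0.172,60,0,0,0,0,0,-0.173,60,0,0,0,0,0,-0.173,60]' --force 45

```text
clock: 3.75
position: [0.4469, 0.0107, 0.0269]
ee_rot: [0.007, -3.141, -0.001]
force: [0.4, 0.2, -0.3]
width: 0.656
gripper_force: 0.0
```

arm_command --deltas '[0,0,0,0,0,0,25,0,0,0,0,0,0,25,0,0,0,0,0,0,25,0,0,0,0,0,0,25,0,0,0,0,0,0,25,0,0,0,0,0,0,25]' --force 45

```text
clock: 4.35
position: [0.4466, 0.0102, 0.0274]
ee_rot: [-0.007, 3.14, -0.0]
force: [-1.3, -0.5, 7.7]
width: 0.37
gripper_force: 44.6
```

arm_command --deltas '[0,0,0,0,0,0.05,25,0,0,0,0,0,0.1,25,0,0,0.05,0,0,0.15,25,0,0,0.14,0.02,0,0.19,25,0,0,0.23,0.05,0,0.19,25,0,0,0.32,0.08,0,0.19,25,0,0,0.41,0.11,0.001,0.19,25,0,0,0.5,0.14,0.0015,0.19,25,0,0,0.59,0.148,0.0015,0.19,25,0,0,0.68,0.148,0.0015,0.19,25,0,0,0.77,0.148,0.0015,0.19,25,0,0,0.86,0.148,0.0015,0.19,25,0,0,0.883,0.148,0.0015,0.19,25,0,0,0.883,0.148,0.0015,0.19,25,0,0,0.883,0.148,0.0015,0.19,25]'

```text
clock: 5.85
position: [0.5938, 0.0115, 0.2165]
ee_rot: [2.011, -2.413, -0.001]
force: [0.7, -0.4, -2.4]
width: 0.369
gripper_force: 44.6
```

```bash
python3 - <<'E'
from h import *
s=sensors.observe(); print(s['clock'],s['joints'].round(3),s['position'],s['ee_rot'],s['force'],s['width'])
for n in("top","scene"):
    c=cal(n); im=optics.get_image(n); cv2.imwrite(f"pics/{n}3.png",im)
    u,v=proj(c,[[.594,.012,.17]])[0].astype(int); z=cv2.resize(im[v-50:v+50,u-66:u+66],None,fx=5,fy=5,interpolation=2) ; cv2.imwrite(f"pics/{n}3z.png",z)
E
```

```text
5.85 [ 0.562  0.633 -1.055  1.631  0.578  1.225  2.347] [0.59384623 0.01153146 0.21646209] [ 2.01116346e+00 -2.41263828e+00 -5.71589930e-04] [ 0.74590669 -0.41868964 -2.38438074] 0.3685948010510047
```

View pics/scene3z.png

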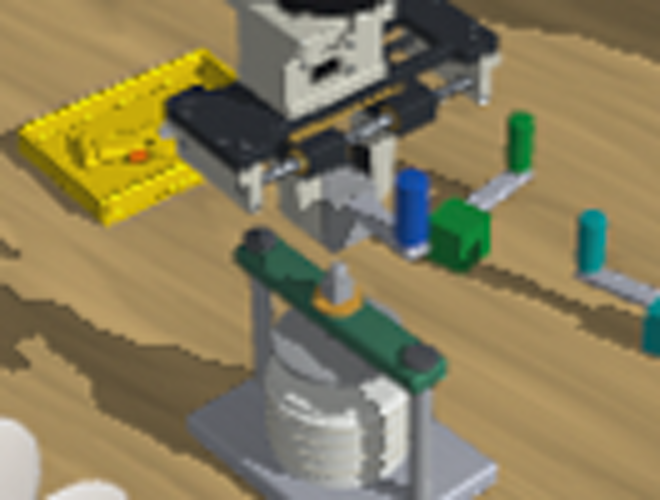

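The scene view shows the crank held level over the shaft tip, with the knob towards +y and clear of everything.

arm_command --deltas '[0,0,0,0.0005,0.0005,-0.01,25,0,0,0,0.0005,0.0005,-0.02,25,0,0,0,0.0005,0.0005,-0.027,25,0,0,0,0.0005,0.0005,-0.032,25,0,0,0,0.0005,0.0005,-0.035,25,0,0,0,0.0005,0.0005,-0.037,25,0,0,0,0.0005,0.0005,-0.038,25,0,0,0,0.0005,0.0005,-0.038,25]'

```text
clock: 6.75
position: [0.5947, 0.0123, 0.1789]
ee_rot: [-2.013, 2.411, -0.0]
force: [0.6, -0.3, -1.9]
width: 0.369
gripper_force: 44.6
```

arm_command --deltas '[0,0,0,0,0,-0.002,25,0,0,0,0,0,-0.004,25,0,0,0,0,0,-0.006,25,0,0,0,0,0,-0.006,25]'

```text
clock: 7.15
position: [0.5945, 0.0122, 0.1724]
ee_rot: [2.013, -2.411, -0.0]
force: [-0.7, 0.0, -2.6]
width: 0.371
gripper_force: 44.6
```

arm_command --deltas '[0,0,0,0,0,-0.002,25,0,0,0,0,0,-0.004,25,0,0,0,0,0,-0.006,25,0,0,0,0,0,-0.007,25,0,0,0,0,0,-0.008,25,0,0,0,0,0,-0.0085,25,0,0,0,0,0,-0.0085,25]'

```text
clock: 7.85
position: [0.5945, 0.0123, 0.1654]
ee_rot: [2.013, -2.411, 0.001]
force: [-5.6, -2.9, 10.5]
width: 0.367
gripper_force: 44.6
```

arm_command --deltas '[0,0,-0.05,0,0,0,25,0,0,-0.1,0,0,0,25,0,0,-0.15,0,0,0,25,0,0,-0.2,0,0,0,25,0,0,-0.25,0,0,0,25,0,0,-0.3,0,0,0,25,0,0,-0.35,0,0,0,25,0,0,-0.4,0,0,0,25,0,0,-0.45,0,0,0,25,0,0,-0.5,0,0,0,25,0,0,-0.55,0,0,0,25,0,0,-0.6,0,0,0,25,0,0,-0.65,0,0,0,25,0,0,-0.7,0,0,0,25,0,0,-0.75,0,0,0,25,0,0,-0.8,0,0,0,25,0,0,-0.85,0,0,0,25,0,0,-0.9,0,0,0,25,0,0,-0.95,0,0,0,25,0,0,-1,0,0,0,25]' --force 55

```text
clock: 9.85
position: [0.5943, 0.0133, 0.1655]
ee_rot: [0.284, 3.129, 0.001]
force: [-6.0, 1.6, 9.6]
width: 0.364
gripper_force: 54.5
```

```bash
cat > st.py <<'E'
from h import *
from scipy.spatial.transform import Rotation as R
s=sensors.observe(); x=R.from_rotvec(s['ee_rot']).as_matrix()[:,0]; z=R.from_rotvec(s['ee_rot']).as_matrix()[:,2]
print(s['clock'],s['joints'].round(3),s['position'].round(4),'F',s['force'].round(1),'T',s['ft_torque'].round(2),'crankyaw',np.degrees(np.arctan2(-x[1],-x[0])).round(1),z.round(3),s['width'])
E
python3 st.py
```

```text
9.85 [ 0.326  0.546 -0.639  1.708  0.373  1.012  0.945] [0.5943 0.0133 0.1655] F [-6.   1.6  9.6] T [0.26 1.15 0.22] crankyaw -10.4 [ 0.  0. -1.] 0.3642011381130419
```

arm_command --deltas '[0,0,-0.05,-0.0005,0,0,25,0,0,-0.1,-0.0005,0,0,25,0,0,-0.15,-0.0005,0,0,25,0,0,-0.2,-0.0005,0,0,25,0,0,-0.25,-0.0005,0,0,25,0,0,-0.3,-0.0005,0,0,25,0,0,-0.35,-0.0005,0,0,25,0,0,-0.4,-0.0005,0,0,25,0,0,-0.45,-0.0005,0,0,25,0,0,-0.5,-0.0005,0,0,25,0,0,-0.55,-0.0005,0,0,25,0,0,-0.6,-0.0005,0,0,25,0,0,-0.65,-0.0005,0,0,25,0,0,-0.7,-0.0005,0,0,25,0,0,-0.75,-0.0005,0,0,25]' --force 55

```text
clock: 11.35
position: [0.5952, 0.0143, 0.1655]
ee_rot: [1.973, 2.443, 0.006]
force: [0.6, 3.8, 3.8]
width: 0.365
gripper_force: 54.5
```

```bash
python3 st.py
```

```text
11.35 [ 0.134  0.49  -0.351  1.724  0.197  0.959 -0.08 ] [0.5952 0.0143 0.1655] F [0.6 3.8 3.8] T [ 0.69 -0.19  0.2 ] crankyaw -77.8 [ 0.003  0.002 -1.   ] 0.36517843081323315
```

arm_command --deltas '[0,0,-0.04,0,0,-0.0005,25,0,0,-0.08,0,0,-0.0005,25,0,0,-0.12,0,0,-0.0005,25,0,0,-0.16,0,0,-0.0005,25,0,0,-0.2,0,0,-0.0005,25,0,0,-0.24,0,0,-0.0005,25,0,0,-0.28,0,0,-0.0005,25,0,0,-0.32,0,0,-0.0005,25,0,0,-0.36,0,0,-0.0005,25]'

```text
clock: 12.25
position: [0.5959, 0.0143, 0.1655]
ee_rot: [2.576, 1.797, 0.008]
force: [1.6, 3.2, 6.8]
width: 0.367
gripper_force: 54.5
```

```bash
python3 st.py
```

```text
12.25 [ 0.038  0.474 -0.212  1.733  0.118  0.942 -0.573] [0.5959 0.0143 0.1655] F [1.6 3.2 6.8] T [ 0.63 -0.42  0.17] crankyaw -110.2 [ 0.005  0.002 -1.   ] 0.3668189214654923
```

arm_command --deltas '[0,0,-0.04,0,0,0,25,0,0,-0.08,0,0,0,25,0,0,-0.12,0,0,0,25,0,0,-0.16,0,0,0,25,0,0,-0.2,0,0,0,25,0,0,-0.24,0,0,0,25,0,0,-0.28,0,0,0,25,0,0,-0.32,0,0,0,25,0,0,-0.36,0,0,0,25]'

```text
clock: 13.15
position: [0.5965, 0.0138, 0.1655]
ee_rot: [2.976, 1.007, 0.009]
force: [4.5, 2.5, 4.8]
width: 0.367
gripper_force: 54.5
```

```bash
python3 st.py
```

```text
13.15 [-0.06   0.465 -0.073  1.741  0.04   0.932 -1.067] [0.5965 0.0138 0.1655] F [4.5 2.5 4.8] T [ 0.39 -0.75  0.13] crankyaw -142.6 [ 0.006  0.002 -1.   ] 0.3670671115666542
```

arm_command --deltas '[0,0,-0.04,0,0,-0.0005,25,0,0,-0.08,0,0,-0.0005,25,0,0,-0.12,0,0,-0.0005,25,0,0,-0.16,0,0,-0.0005,25,0,0,-0.2,0,0,-0.0005,25,0,0,-0.24,0,0,-0.0005,25,0,0,-0.28,0,0,-0.0005,25,0,0,-0.32,0,0,-0.0005,25,0,0,-0.36,0,0,-0.0005,25]'

```text
clock: 14.05
position: [0.5968, 0.0131, 0.1655]
ee_rot: [-3.138, -0.136, -0.01]
force: [1.8, -0.1, 9.3]
width: 0.366
gripper_force: 54.5
```

```bash
python3 st.py
```

```text
14.05 [-0.159  0.461  0.067  1.75  -0.038  0.925 -1.561] [0.5968 0.0131 0.1655] F [ 1.8 -0.1  9.3] T [-0.03 -0.45  0.13] crankyaw -175.0 [ 0.006  0.001 -1.   ] 0.3655446515679528
```

arm_command --deltas '[0,0,-0.04,0,0,0,25,0,0,-0.08,0,0,0,25,0,0,-0.12,0,0,0,25,0,0,-0.16,0,0,0,25,0,0,-0.2,0,0,0,25,0,0,-0.24,0,0,0,25]'

```text
clock: 14.65
position: [0.5967, 0.0126, 0.1654]
ee_rot: [-3.107, 0.455, -0.009]
force: [2.8, -0.2, 9.5]
width: 0.367
gripper_force: 54.5
```

```bash
python3 st.py
```

```text
14.65 [-0.226  0.462  0.162  1.756 -0.09   0.924 -1.888] [0.5967 0.0126 0.1654] F [ 2.8 -0.2  9.5] T [-0.22 -0.38  0.21] crankyaw 163.3 [ 0.006  0.    -1.   ] 0.3672972606901808
```

arm_command --deltas '[0,0,-0.03,0,0,0,25,0,0,-0.06,0,0,0,25,0,0,-0.09,0,0,0,25,0,0,-0.12,0,0,0,25]'

```text
clock: 15.05
position: [0.5966, 0.0124, 0.1654]
ee_rot: [-3.05, 0.745, -0.009]
force: [2.3, -1.6, 9.6]
width: 0.367
gripper_force: 54.5
```

```bash
python3 st.py
```

```text
15.05 [-0.26   0.464  0.21   1.759 -0.117  0.925 -2.05 ] [0.5966 0.0124 0.1654] F [ 2.3 -1.6  9.6] T [-0.35 -0.33  0.25] crankyaw 152.6 [ 0.006  0.    -1.   ] 0.3674113490747418
```

arm_command --deltas '[0,0,-0.02,0,0,0,25,0,0,-0.04,0,0,0,25,0,0,-0.06,0,0,0,25,0,0,-0.08,0,0,0,25]'

```text
clock: 15.45
position: [0.5965, 0.0123, 0.1655]
ee_rot: [-2.998, 0.933, -0.009]
force: [1.7, -2.2, 11.5]
width: 0.364
gripper_force: 54.5
```

```bash
python3 st.py; python3 - <<'E'
from h import *
n="scene"; c=cal(n); im=optics.get_image(n); cv2.imwrite(f"pics/{n}4.png",im)
u,v=proj(c,[[.594,.012,.14]])[0].astype(int); z=cv2.resize(im[v-60:v+60,u-70:u+70],None,fx=5,fy=5,interpolation=2) ; cv2.imwrite(f"pics/{n}4z.png",z)
E
```

```text
15.45 [-0.282  0.465  0.242  1.761 -0.134  0.925 -2.158] [0.5965 0.0123 0.1655] F [ 1.7 -2.2 11.5] T [-0.39 -0.18  0.69] crankyaw 145.4 [ 0.006 -0.    -1.   ] 0.3635491199083557
```

View pics/scene4z.png

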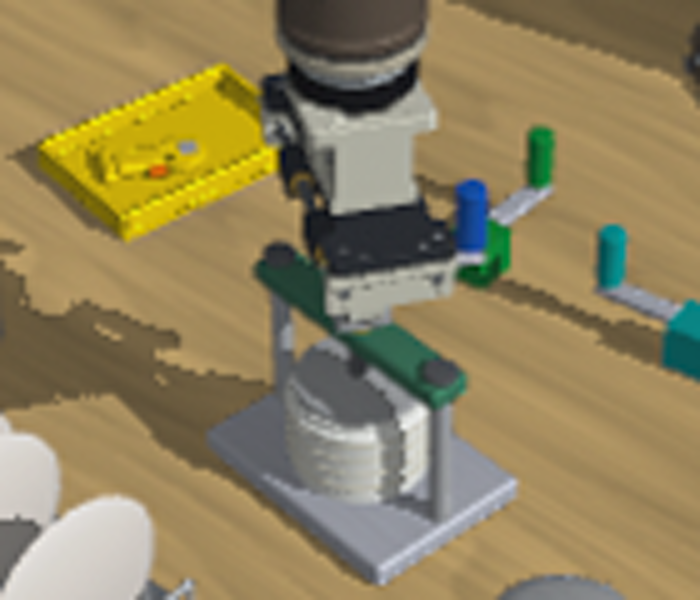

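The plate now lies on the mould and the torque has jumped to 0.69 N m, so it is at the stop. I'll nudge once more, hold, then take the load off.

arm_command --deltas '[0,0,-0.015,0,0,0,25,0,0,-0.03,0,0,0,25,0,0,-0.03,0,0,0,25,0,0,-0.03,0,0,0,25,0,0,-0.03,0,0,0,25]'

```text
clock: 16.0
position: [0.5965, 0.0122, 0.1655]
ee_rot: [-2.976, 1.001, -0.009]
force: [1.2, -2.0, 10.5]
width: 0.37
gripper_force: 54.5
```

```bash
python3 st.py
```

```text
16.0 [-0.29   0.466  0.254  1.762 -0.141  0.926 -2.197] [0.5965 0.0122 0.1655] F [ 1.2 -2.  10.5] T [-0.46 -0.18  0.78] crankyaw 142.8 [ 0.006 -0.    -1.   ] 0.36950778634639336
```

arm_command --deltas '[0,0,0.035,0,0,0,25,0,0,0.035,0,0,0.005,25,0,0,0.035,0,0,0.01,25,0,0,0.035,0,0,0.017,25,0,0,0.035,0,0,0.025,25,0,0,0.035,0,0,0.035,25,0,0,0.035,0,0,0.055,25,0,0,0.035,0,0,0.075,25,0,0,0.035,0,0,0.075,25]'

```text
clock: 16.9
position: [0.5955, 0.0125, 0.2414]
ee_rot: [-3.001, 0.921, -0.007]
force: [-0.1, 0.1, -3.0]
width: 0.37
gripper_force: 54.7
```

```bash
python3 st.py; python3 - <<'E'
from h import *
n="top"; c=cal(n); im=cv2.imread("pics/top0.png")
# tray inside/outline via rim
hsv=cv2.cvtColor(im,cv2.COLOR_BGR2HSV); m=cv2.inRange(hsv,(105,100,30),(125,255,255)); m[:,:195]=0; m[:,260:]=0; m[:210]=0; m[285:]=0
q=max(cv2.findContours(m,0,1)[0],key=cv2.contourArea); print(cv2.approxPolyDP(q,4,True).reshape(-1,2).tolist())
for p in((55,211),(213,189),(241,420),(82,440)): print(onz(c,(190+p[0]/4,170+p[1]/4),.022).round(4))
im=optics.get_image("scene"); cv2.imwrite("pics/scene5.png",im); cv2.imwrite("pics/scene5z.png",cv2.resize(im[120:290,230:450],None,fx=3.5,fy=3.5,interpolation=2))
E
```

```text
16.9 [-0.296  0.389  0.258  1.674 -0.11   1.088 -2.171] [0.5955 0.0125 0.2414] F [-0.1  0.1 -3. ] T [ 0.02 -0.03 -0.02] crankyaw 145.9 [ 0.005  0.001 -1.   ] 0.37032980703999013
[[242, 217], [204, 223], [210, 279], [249, 274]]
[0.524  0.3851 0.022 ]
[0.5398 0.2702 0.022 ]
[0.3735 0.2473 0.022 ]
[0.3592 0.3613 0.022 ]
```

View pics/scene5z.png

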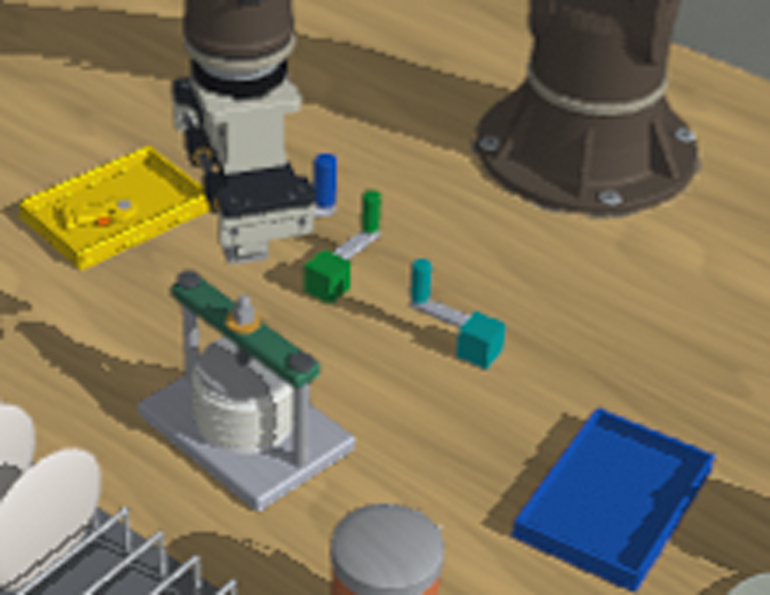

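The scene view shows the crank lifted clear of the press, with the plate flat on the mould. The blue tray is empty.

arm_command --deltas '[0,0,0.05,-0.01,0.03,0,25,0,0,0.1,-0.025,0.07,0,25,0,0,0.15,-0.04,0.11,0,25,0,0,0.2,-0.055,0.15,0,25,0,0,0.26,-0.07,0.19,0,25,0,0,0.32,-0.085,0.23,0,25,0,0,0.38,-0.1,0.27,0,25,0,0,0.44,-0.11,0.3,0,25,0,0,0.467,-0.1115,0.3085,0,25,0,0,0.467,-0.1115,0.3085,-0.04,25,0,0,0.467,-0.1115,0.3085,-0.08,25,0,0,0.467,-0.1115,0.3085,-0.12,25,0,0,0.467,-0.1115,0.3085,-0.15,25,0,0,0.467,-0.1115,0.3085,-0.15,25,0,0,0.467,-0.1115,0.3085,-0.15,25]'

```text
clock: 18.45
position: [0.4825, 0.3202, 0.0881]
ee_rot: [3.133, 0.216, -0.002]
force: [0.5, 0.4, -1.6]
width: 0.37
gripper_force: 54.7
```

```bash
python3 st.py; python3 - <<'E'
from h import *
for n in("top","scene"):
    c=cal(n); im=optics.get_image(n); cv2.imwrite(f"pics/{n}6.png",im)
u,v=proj(c,[[.45,.316,.06]])[0].astype(int); cv2.imwrite("pics/scene6z.png",cv2.resize(im[v-60:v+60,u-75:u+75],None,fx=5,fy=5,interpolation=2))
E
```

```text
18.45 [-0.672  0.536 -0.009  1.852  0.007  0.755 -2.118] [0.4825 0.3202 0.0881] F [ 0.5  0.4 -1.6] T [ 0.02 -0.06 -0.02] crankyaw -172.1 [-0.001 -0.001 -1.   ] 0.3697965807794148
```

View pics/scene6z.png

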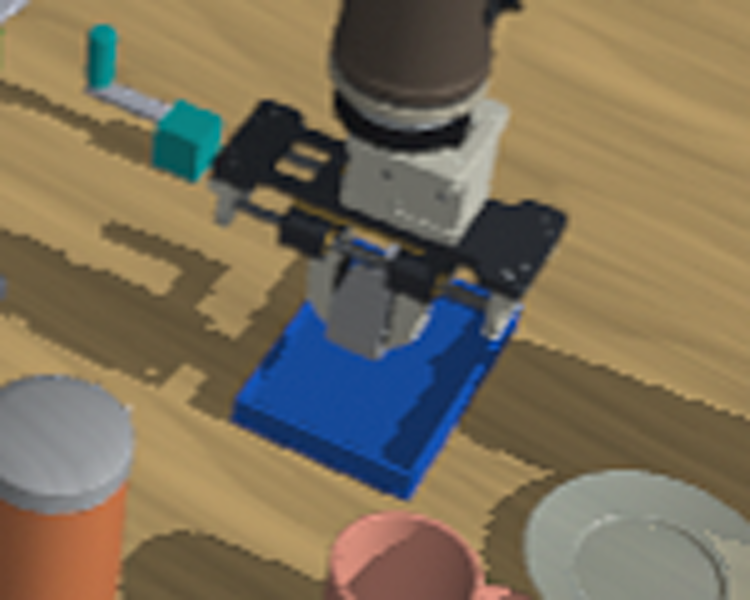

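The scene view shows the crank over the blue tray with the hub inside its outline and nothing in the way.

arm_command --deltas '[0,0,0,0,0,-0.02,25,0,0,0,0,0,-0.035,25,0,0,0,0,0,-0.045,25,0,0,0,0,0,-0.05,25,0,0,0,0,0,-0.053,25,0,0,0,0,0,-0.055,25,0,0,0,0,0,-0.056,25,0,0,0,0,0,-0.056,25]'

```text
clock: 19.35
position: [0.4829, 0.321, 0.0326]
ee_rot: [-3.134, -0.216, -0.001]
force: [-0.6, -1.1, -2.3]
width: 0.373
gripper_force: 54.7
```

```bash
python3 st.py
```

```text
19.35 [-0.672  0.616 -0.01   1.886  0.01   0.639 -2.121] [0.4829 0.321  0.0326] F [-0.6 -1.1 -2.3] T [ 0.07  0.   -0.02] crankyaw -172.1 [ 0.001  0.    -1.   ] 0.37293426318376677
```

Just short of contact; going down about 1 mm more, then opening.

arm_command --deltas '[0,0,0,0,0,-0.0005,25,0,0,0,0,0,-0.001,25,0,0,0,0,0,-0.001,25,0,0,0,0,0,-0.001,42,0,0,0,0,0,-0.001,54,0,0,0,0,0,-0.001,54,0,0,0,0,0,-0.001,54,0,0,0,0,0,0.01,54,0,0,0,0,0,0.03,54,0,0,0,0,0,0.06,54,0,0,0,0,0,0.1,54,0,0,0,0,0,0.15,54,0,0,0,0.05,-0.05,0.18,54,0,0,0,0.1,-0.1,0.18,54,0,0,0,0.12,-0.15,0.18,54,0,0,0,0.12,-0.2,0.18,54,0,0,0,0.12,-0.2,0.18,54]'

```text
clock: 21.05
position: [0.6034, 0.1179, 0.2132]
ee_rot: [3.134, 0.214, 0.001]
force: [-0.3, 0.3, 0.3]
width: 0.585
gripper_force: 0.0
```

```bash
python3 st.py; python3 - <<'E'
from h import *
im=optics.get_image("scene"); c=cal("scene"); t=optics.get_image("top"); ct=cal("top")
def crop(im,c,w=60,h=50):
    u,v=proj(c,[[.45,.316,.03]])[0].astype(int); return cv2.resize(im[v-h:v+h,u-w:u+w],(400,333),interpolation=2)
cv2.imwrite("pics/end.png",np.hstack([crop(im,c),crop(t,ct)])); print(proj(ct,[[.45,.316,.03]])[0].astype(int))
E
```

```text
21.05 [-0.318  0.444  0.054  1.644 -0.026  1.053 -1.69 ] [0.6034 0.1179 0.2132] F [-0.3  0.3  0.3] T [-0.01  0.01 -0.01] crankyaw -172.2 [ 0.001 -0.    -1.   ] 0.585433449511787
[226 248]
```

View pics/end.png

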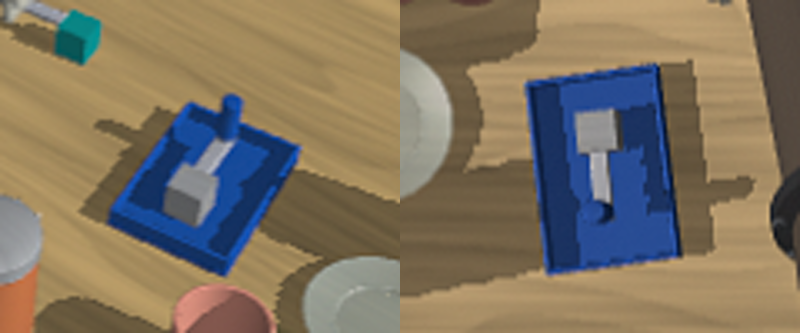

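The crank stands upright in the blue tray, with hub and knob well inside the walls, and the robot is clear. I'm handing in.

```bash
python3 -c "
from cell import arm; print(arm.sign_off())"
```

```text
the job is handed in; nothing more can be done
None
```

The crank was fitted on the shaft and wound until the plate stopped hard on the mould; it now stands on its hub, handle up, inside the blue tray, and the job is handed in at about 21 s (no verdict was returned).

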